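Index the mitre stop one hole towards the flanged pipe

ROBOT

A 6-joint arm with a two-finger parallel gripper is mounted at the origin on the work surface. World frame = base frame: x ahead of the robot, y to its left, z up, the work surface at z = 0. Lengths are in m, angles in rad, forces in N, time in s.
With the tool pointing down it reaches from about 0.3 to 1 m from the base axis. Payload 5.1 kg.
Tool frame: the origin (TCP) lies between the finger pads; the fingertips stand env.finger_overhang ahead of it and the grasp point (between the pads) lies 5 mm behind it (env.finger_overhang is the distance from the TCP to the fingertips, in m); z points along the fingers, y is the line along which they close (so a half turn about z gives the same grasp; the last joint's range is limited). The gripper opens to 95 mm and grips with 3 to 60 N. Pads are 20 mm wide; open, the fingers measure 119 mm over their backs; the gripper's body (75 mm by 180 mm) begins 59 mm behind the grasp point.
Start: joints at [-1.309, 0.124, 1.65, -0, 1.367, -0.083], TCP at [0.22, -0.612, 0.194] pointing down, gripper open.
Joint ranges: [-2.61, 2.61], [-1.02, 2.33], [0.03, 2.71], [-1.35, 4.49], [0.32, 2.68], [-2.91, 2.91]. Speed limits (rad/s): [2.57, 2.57, 3.14, 3.14, 3.14, 3.14].

INTERFACE

Orientations are given as [roll, pitch, yaw] about the fixed x, y, z axes, in that order (R = Rz(yaw) Ry(pitch) Rx(roll)).
In Python, from plant import env, eyes gives the robot as it stands.
- The arm moves only by the tool send_rows, never from a script. Its argument "series" is text: rows parted by semicolons, each of 5 numbers parted by spaces: the opening in per cent of the stroke, from 0 (shut) to 100 (fully open), then the shift along the tool's x, y, z in units of 30 mm (1.0 is 30 mm), then the turn about the tool's z in units of 6 degrees (1.0 is 6 degrees). A call has exactly 5 rows; each row is the pose to reach, as a shift and turn from the pose commanded when the call began, along the tool's axes at that moment; what a row does not reach only later rows make up. A row lasts 1/12 s, in which the tool goes at most 41.7 mm and 7.16 degrees, less where a joint would pass 70% of its speed; a pose out of reach is approached as far as the arm can. A call with a gripper value outside its range is refused whole. The fingers move at their own pace and stop on an object; "force" is the grip in N (left out, the last holds). Time passes only in rows, so rows that repeat a pose let the fingers close, or fill a call up. It gives the time, the measured TCP pose, the force, the opening and the grip force at its end, in the units of the state.
- env.state(): the state, without advancing time (a new reading comes with each control period).
- eyes.camera(name): name is "scene" or "top"; returns the picture (480x640x3 uint8, red, green, blue); there is no depth.
- eyes.camera_params(name): a dict with "intrinsics" (3x3 intrinsics, pixels), "R" (3x3) and "t" (3): a world point X has camera coordinates R X + t. Camera axes: x right, y down, z forward; pixel columns grow to the right and rows downward; lengths in m; the calibration is good to about 2 mm. A picture is of the moment at which its call begins. camera_params takes no time and is no camera call.
- env.close_job(): hands the job in; it is judged then, once.
Trained networks look in the newest picture that a camera, given by its name, has taken for a name from the list of things; names that differ only in an ending like _2 or _b are one class to them, and where a whole thing is asked for, a point or a joint stands for the part that bears it (a point fixed in the world has none). Each returns a list of dicts, best first, with "conf" (0 to 1); they miss things now and then, are a little off and sometimes report something else, mostly with a low value. They report only what shows in the picture. A call takes as long as a camera call.
- eyes.find_in(query, camera): "at" ([column, row] as shares, 0 to 1, of the picture: columns of its width, rows of its height, amid what is visible of it).
- eyes.trace(query, camera): "region" (480x640 bool, what is visible of it) and "at" ([column, row] as shares, 0 to 1, of the picture: columns of its width, rows of its height, amid what is visible of it).
The state is a dict: "clock": time; "joints": joint angles; "dq": joint speeds; "effort": joint torques, N m; "ee_pos": TCP position; "ee_rot": TCP orientation; "contact_force": force on the tool from outside, world axes, zero at the start; "torque": the same for the moment, N m; "finger_gap": finger opening in m; "finger_force": force on a finger pad.
Only numpy, scipy, OpenCV 4.12 (cv2) and the standard library are available. Lean on these libraries where they do the work, as an engineer would, in place of code of your own. Each camera call takes 0.05 s, during which the arm holds its last target. There are 200 camera calls.

TASK

Set the welding table's mitre stop for the next joint: hook a fingertip under the pull ring of the spring index pin, lift the pin out of its hole, swing the ring end of the arm exactly one hole towards the side where the flanged pipe stands, and let the pin drop fully home in that hole. Do not swing the arm the other way or on to the second hole. Work the ring gently, without squeezing or prying, and leave all the loose things on the table where they stand.

Things in the scene. Friction and masses are not known exactly. Their poses are not given: they have to be found in the camera images.
- fixture: Fixed mitre stop: round aluminium base, 278 mm across, 26 mm high, with a rim in front (out to 175 mm) that has five index holes 15 degrees apart on a 150 mm radius, each 13 mm wide along the circle. Origin: on the arm's pivot axis, at the table's surface. Its -x axis points to the middle hole (towards the robot, within 0.3 rad), +y to the robot's left, z up. Placed anywhere within 7 x 22 cm.
- stop_arm (a joint): Angle (rad) of the steel swing arm about the fixture's pivot: 0 over the middle hole (start), positive when the ring end has swung to the fixture's +y side (robot's left). Holes at -0.524, -0.262, 0, 0.262, 0.524, play 0.007. Locked while the pin is in a hole; else turns with about 2 N of drag at the ring and stays where it is left.
- bar_end (a point): Centre of the arm's upper face at its ring end, 172 mm from the pivot, 44 mm above the table. The arm is a flat bar 34 mm wide from here to the pivot; behind the pivot it carries an upright fence plate 130 mm long, up to 86 mm above the table. The pin's round guide (26 mm diameter, top 70 mm above the table) stands on it 150 mm from the pivot.
- index_pin (a joint): Height (m) of the vertical spring pin: 0 fully home in a hole, 0.030 the upper stop. It is clear of the hole above about 0.014 and, if let down between holes, slides on the rim at about that height until it meets a hole and drops in. Spring and weight pull it down with about 5 N at home, 9 N at the stop; it snaps down when let go.
- pull_ring: Steel ring fixed on top of the pin, facing the robot: inner diameter 51 mm, wire 7 mm. Origin: ring centre, 101 mm above the table with the pin home, 126 mm from the pivot axis. Axes are the arm's: -x outward from the pivot, z up, y along the ring's width. Its plane leans back to the pivot 55 degrees from vertical: a finger pointing down, tilted 20 to 45 degrees towards the pivot, passes through.
- ring_top (a point): Inside of the top of the pull ring, where a finger lifts it: 15 mm above the ring's centre and 21 mm further towards the pivot. The ring does not swivel or tip; it rises with the pin.
- flanged_pipe: Loose bystander that marks the side to swing to: short upright steel pipe, 64 mm diameter and 90 mm tall, on a round flange of 110 mm diameter, 10 mm thick. Origin: centre of its underside. It stands 200 to 320 mm to the left or right (+y or -y) of the fixture's pivot. Do not move.
- square_tube: Loose bystander on the opposite side of the fixture: upright offcut of square steel tube, 60 x 60 mm, 90 mm tall, no flange. Origin: centre of its underside. Do not move.
- magnet_square: Loose bystander: steel angle block, 70 x 16 mm, 70 mm tall, in front of the fixture on its left. Origin: underside. Do not move.
- shaft_collar: Loose bystander: steel ring lying flat, 48 mm across, 18 mm high, in front of the fixture on its right. Origin: centre of its underside. Do not move.
- wrench: Loose bystander: flat wrench, 170 mm long, lying between robot and fixture, left of the middle. Do not move.
- wire_brush: Loose bystander: wooden-handled brush, 190 mm long, lying between robot and fixture, right of the middle. Do not move.
- hammer: Loose bystander: hammer, 270 mm long, lying at the far left. Do not move.
- nozzle_tin: Loose bystander: closed tin, 70 mm across, 55 mm tall, at the far right. Do not move.

How it is judged:
On the way, in this order (a step that is already met when the one before it is completed fails the run):
1. the pin is lifted clear of the middle hole (value of joint index_pin above 0.013 m and value of joint stop_arm between -0.06 and 0.06 rad), for 0.1 s.
2. the arm is one hole over, towards the flanged pipe, with the pin home in that hole (((y of flanged_pipe in the frame of fixture above 0 m and value of joint stop_arm between 0.235 and 0.289 rad) or (not (y of flanged_pipe in the frame of fixture above 0 m) and value of joint stop_arm between -0.289 and -0.235 rad)) and value of joint index_pin below 0.003 m), for 0.2 s.
At the end, for the whole second after the job is handed in: The arm rests in the hole next to the middle one on the flanged pipe's side (0.262 rad, within 0.027 rad) and the pin is home (within 3 mm of fully down), at rest (all of step 2 and velocity of joint stop_arm between -0.05 and 0.05 rad/s); the robot touches nothing.
It fails at once if the arm is swung away from the flanged pipe (by more than 0.13 rad) ((y of flanged_pipe in the frame of fixture above 0 m and value of joint stop_arm below -0.13 rad) or (not (y of flanged_pipe in the frame of fixture above 0 m) and value of joint stop_arm above 0.13 rad)).
It fails at once if the arm is swung on towards the second hole (beyond 0.42 rad) (value of joint stop_arm above 0.42 rad or value of joint stop_arm below -0.42 rad).
It fails at once if the ring is squeezed or pried with more than 35 N (contact force between the fingers and pull_ring above 35 N).
It fails at once if a loose thing on the table is lifted, or moved by more than 2 cm (distance of any of flanged_pipe, square_tube, magnet_square, shaft_collar, wrench, wire_brush, hammer, nozzle_tin from where it was at the start of the episode above 0.02 m).
It also fails if it takes over 48 s, if anything falls off the work surface, if the arm or the gripper's body presses on something with over 40 N, if the wrist force passes 120 N, or if a joint passes its speed limit or range.

## Working session

There is one attempt and no reset: what is moved stays moved. The work goes in short steps, Python scripts to look and compute and a tool call to move; the robot and the scene stay as the last step left them, time stands still between calls to the robot, and variables do not carry over. Pictures are saved under pics/ and viewed, at most 10 in all, crops included, and the job is handed in when it is done.

Besides the shell and the picture viewer there is one more tool, called in YAML: its name, and indented under it one key for each argument. send_rows: Moves the arm, as the interface text tells. Its arguments: {"type":"object","properties":{"series":{"type":"string"},"force":{"type":"number"}},"required":["series"]}

```bash
ls; mkdir -p pics
python3 - <<'E'
from plant import env, eyes
import cv2,numpy as np
for c in ["scene","top"]:
    im=eyes.camera(c); cv2.imwrite(f"pics/{c}0.png",im[:,:,::-1])
    for q in ["fixture","pull_ring","ring_top","bar_end","flanged_pipe","square_tube"]:
        r=eyes.find_in(q,c); print(c,q,[(np.round(np.array(d["at"])*[640,480]),round(d["conf"],2)) for d in r[:2]])
    p=eyes.camera_params(c); print(p["intrinsics"].tolist(),p["R"].round(3).tolist(),p["t"].round(3))
print(env.finger_overhang, env.state())
E
```

```text
pics
scene fixture [(array([366., 313.]), 0.89)]
scene pull_ring [(array([371., 300.]), 0.44)]
scene ring_top [(array([329., 272.]), 0.57)]
scene bar_end [(array([371., 296.]), 0.91)]
scene flanged_pipe [(array([332., 410.]), 0.66), (array([437., 169.]), 0.38)]
scene square_tube [(array([409., 230.]), 0.67), (array([347., 241.]), 0.35)]
[[520.9405968164197, 0.0, 318.86106776165553], [0.0, 520.9405968164197, 238.07242954940625], [0.0, 0.0, 1.0]] [[0.855, 0.519, -0.02], [0.326, -0.566, -0.758], [-0.404, 0.641, -0.652]] [-0.441 -0.092  1.574]
top fixture [(array([342., 187.]), 0.89)]
top pull_ring [(array([340., 186.]), 0.27)]
top ring_top [(array([337., 211.]), 0.42)]
top bar_end [(array([343., 196.]), 0.78)]
top flanged_pipe [(array([421., 169.]), 0.85)]
top square_tube [(array([245., 183.]), 0.71), (array([249., 297.]), 0.37)]
[[498.6373677944469, 0.0, 316.35289537454247], [0.0, 498.6373677944469, 233.2460568041178], [0.0, 0.0, 1.0]] [[0.013, -1.0, -0.002], [-0.997, -0.013, -0.08], [0.079, 0.003, -0.997]] [-0.012  0.541  1.548]
0.014 {'clock': 0.7, 'joints': array([-1.30859145e+00,  1.23740934e-01,  1.65027451e+00, -2.38927518e-06,
        1.36750046e+00, -8.26087458e-02]), 'dq': array([ 1.07307516e-03, -4.87989230e-04, -1.74562238e-03, -6.38921611e-04,
        4.05746542e-05, -1.88751906e-03]), 'effort': array([-5.62442176e-05, -4.17437124e+01, -3.60138166e+01,  7.75612216e-02,
        4.28191968e-02, -2.29306954e-05]), 'ee_pos': array([ 0.21968086, -0.6117536 ,  0.19380956]), 'ee_rot': array([3.14151635e+00, 8.66548407e-06, 3.44814108e-01]), 'contact_force': array([-0.21242574,  0.61560713, -0.47755952]), 'torque': array([ 0.02273031,  0.04124483, -0.05365834]), 'finger_force': 0.0, 'finger_gap': 0.09484008978967866}
```

View pics/scene0.png

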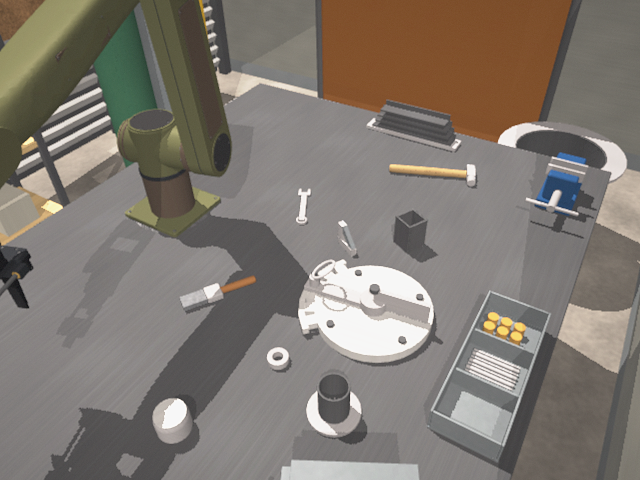

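View pics/top0.png

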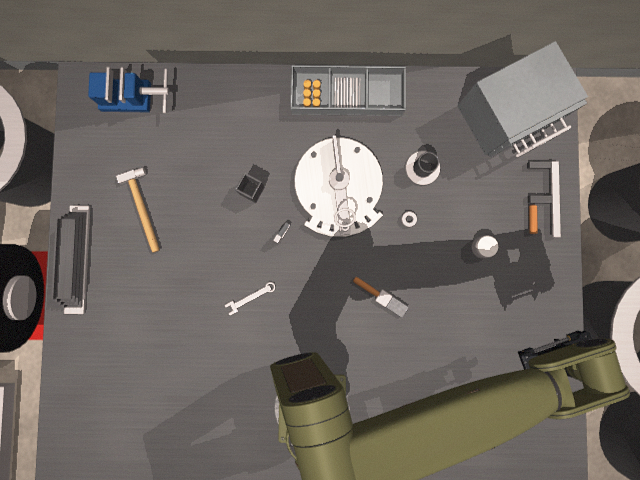

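The flanged pipe stands on the robot's right (-y), at (423,167) in the top view. The square tube is on the left at (250,185), so the target is -0.262. The fixture's pivot is near (340,177), with the ring at about (347,210). I'll zoom in on both views.

```bash
cat > h.py <<'E'
from plant import env, eyes
import cv2,numpy as np
def P(c):
    p=eyes.camera_params(c); return np.array(p["intrinsics"]),np.array(p["R"]),np.array(p["t"])
def proj(c,X):
    K,R,t=P(c); v=K@(R@np.array(X)+t); return v[:2]/v[2]
def back(c,uv,z):
    K,R,t=P(c); d=R.T@np.linalg.solve(K,[uv[0],uv[1],1]); o=-R.T@t; return o+d*(z-o[2])/d[2]
def tri(a,b):
    A=[];B=[]
    for c,uv in (("scene",a),("top",b)):
        K,R,t=P(c); d=R.T@np.linalg.solve(K,[uv[0],uv[1],1]); d/=np.linalg.norm(d); M=np.eye(3)-np.outer(d,d)
        A.append(M);B.append(M@(-R.T@t))
    return np.linalg.lstsq(np.vstack(A),np.hstack(B),rcond=None)[0]
E
python3 - <<'E'
from h import *
s=cv2.imread("pics/scene0.png");t=cv2.imread("pics/top0.png")
a=cv2.resize(s[250:370,285:445],(800,600),interpolation=cv2.INTER_CUBIC)
b=cv2.resize(t[130:240,280:400],(654,600),interpolation=cv2.INTER_CUBIC)
cv2.imwrite("pics/sz.png",a);cv2.imwrite("pics/tz.png",b)
for q in ["fixture","pull_ring"]:
  for c in ["top","scene"]:
    if q=="fixture": eyes.camera(c)
    r=eyes.trace(q,c)[0]; m=r["region"].astype(np.uint8); print(q,c,m.sum(),cv2.boundingRect(m),np.argwhere(m).mean(0)[::-1])
E
```

```text
fixture top 6853 (295, 137, 87, 99) [338.7678389  186.95169999]
fixture scene 10561 (298, 259, 135, 104) [365.08199981 311.37610075]
pull_ring top 133 (334, 208, 22, 18) [343.69172932 216.69924812]
pull_ring scene 168 (312, 260, 23, 20) [322.94047619 269.7202381 ]
```

View pics/sz.png

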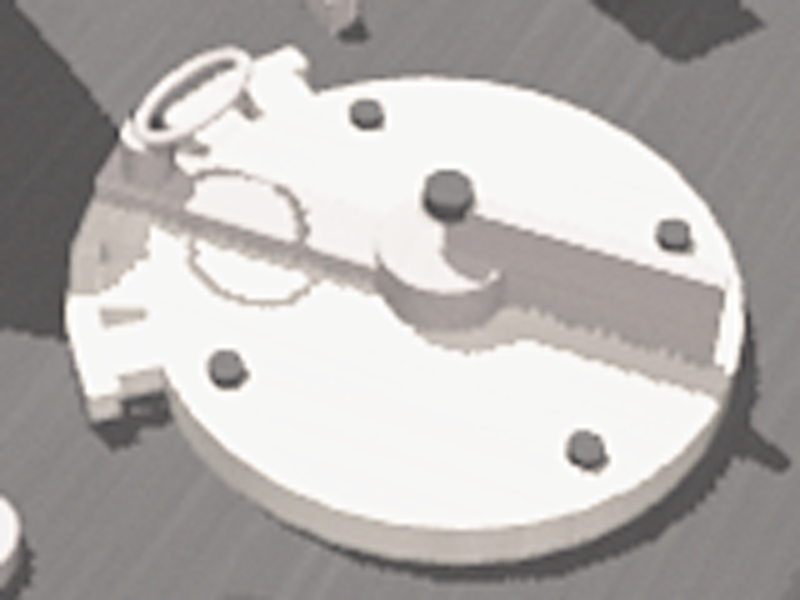

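View pics/tz.png

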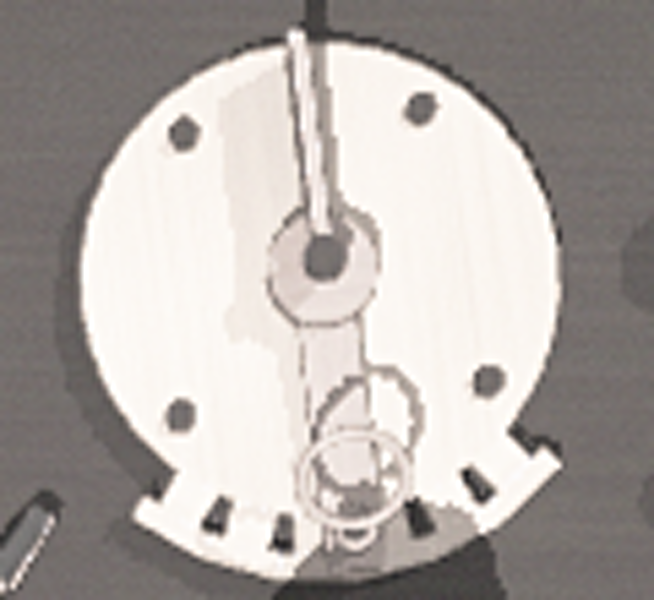

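In the zooms, the ring centre is at scene (323.6,269) and top (345.1,217.7). The disc centre is at top (338.9,181.2), and four free index slots are visible.

Run:
```python
from h import *
f=lambda u,v:(280+u/5.45,130+v/5.4545)
rt=f(355,478); R=tri((323.6,269),rt); print("ring tri",R, proj("top",R)-rt)
print("ring top@.101",back("top",rt,.101), "scene",back("scene",(323.6,269),.101))
c=back("top",f(321,280),.026); print("pivot disc",c)
h=[back("top",f(*p),.026) for p in [(217,515),(284,532),(419,518),(479,485)]]
from scipy.optimize import least_squares
a=np.array([.5236,.2618,-.2618,-.5236])
g=lambda p:np.concatenate([[p[0]-.15*np.cos(p[2]+t)-q[0], p[1]-.15*np.sin(p[2]+t)-q[1]] for t,q in zip(-a,h)])
# left = +y: hole angle t (stop_arm +) -> dir (-cos,+sin)
for s in (1,-1):
  r=least_squares(lambda p:np.concatenate([[p[0]-.15*np.cos(p[2]+s*t)-q[0],p[1]-.15*np.sin(p[2]+s*t)-q[1]] for t,q in zip(a,h)]),[c[0],c[1],0]); print(s,r.x,r.cost,np.round(r.fun,4))
k=-(R-c)[:2]; print("yaw from ring",np.arctan2(k[1],k[0]),np.hypot(*k))
for b in [(299,35)]: q=back("top",f(*b),.086)-c; print("fence yaw",np.arctan2(q[1],q[0]),np.hypot(q[0],q[1]))
```

```text
ring tri [ 0.58418437 -0.09016106  0.10139296] [-0.37313812 -0.54861589]
ring top@.101 [ 0.58259045 -0.09131343  0.101     ] scene [ 0.58553135 -0.08857292  0.101     ]
pivot disc [ 0.70627957 -0.0746659   0.026     ]
1 [ 0.43463627 -0.10961369 -3.01696767] 0.00043920030658606247 [-0.0143 -0.0031  0.0144  0.0016  0.0149  0.0023 -0.015  -0.0009]
-1 [ 0.70728678 -0.07536971  0.12525977] 1.5757790821944656e-06 [ 0.0005 -0.0012 -0.0005 -0.0002  0.0001  0.0005 -0.0001  0.001 ]
yaw from ring 0.12623564205568366 0.12307452301757135
fence yaw 0.12546073295108334 0.12898099479006278
```

I have the geometry. The pivot is at (0.707,-0.075) and the yaw is 0.126, and the ring's triangulated height of 0.101 matches the given value. The interface gives no tool tilt, so I'll put one finger through the ring and lift with a light pinch on the top of the wire, well under 35 N. Starting the approach now.

send_rows:
  series: "50 1.1 -0.75 -0.1 -1.1; 50 2.2 -1.5 -0.2 -2.2; 50 3.3 -2.25 -0.2 -3.3; 50 4.4 -3 -0.2 -4.4; 50 5.5 -3.75 -0.2 -5.5"
  force: 10

```text
clock: 1.42
ee_pos: [0.3376, -0.4486, 0.2]
ee_rot: [3.141, 0.0, 0.926]
contact_force: [-0.1, 0.4, -0.5]
finger_gap: 0.0676
finger_force: 0.0
```

```bash
cat >> h.py <<'E'
PIV=np.array([.7075,-.0755]); YAW=.1256
def togo(th,z,rad=.102,off=(0,0)):
    a=YAW-th; p=np.r_[PIV-rad*np.array([np.cos(a),np.sin(a)])+off,z]
    s=env.state(); from scipy.spatial.transform import Rotation as Ro
    R=Ro.from_euler("xyz",s["ee_rot"]).as_matrix()
    psi=np.arctan2(R[1,0],R[0,0]); d=((a+np.pi/2-psi)+np.pi)%(2*np.pi)-np.pi
    print("t",s["clock"],"pos",s["ee_pos"].round(4),"rot",s["ee_rot"].round(3),"F",s["contact_force"].round(1),"gap",s["finger_gap"].round(4),s["finger_force"])
    print("units",(R.T@(p-s["ee_pos"])/.03).round(2),"turn",round(-np.degrees(d)/6,2))
E
python3 -c "
from h import *
togo(0,.2)"
```

```text
Traceback (most recent call last):
  File "h.py", line 21, in togo
    print("t",s["clock"],"pos",s["ee_pos"].round(4),"rot",s["ee_rot"].round(3),"F",s["contact_force"].round(1),"gap",s["finger_gap"].round(4),s["finger_force"])
                                                                                                                     ^^^^^^^^^^^^^^^^^^^^^
AttributeError: 'float' object has no attribute 'round'
```

```bash
sed -i 's/s\["finger_gap"\].round(4)/round(s["finger_gap"],4)/' h.py; python3 -c "
from h import *
togo(0,.2)"
```

```text
t 1.4167 pos [ 0.3376 -0.4486  0.2   ] rot [3.141 0.    0.926] F [-0.1  0.4 -0.5] gap 0.0676 0.0
units [14.98 -0.07 -0.  ] turn -7.36
```

send_rows:
  series: "45 1.3 0 0 -1.1; 45 2.6 0 0 -2.2; 45 3.9 0 0 -3.3; 45 5.2 0 0 -4.4; 45 6.5 0 0 -5.5"

```text
clock: 1.83
ee_pos: [0.4558, -0.2932, 0.2001]
ee_rot: [3.141, 0.0, 1.502]
contact_force: [0.4, -0.2, 0.7]
finger_gap: 0.0432
finger_force: 0.0
```

```bash
python3 -c "
from h import *
togo(0,.17)"
```

```text
t 1.8333 pos [ 0.4558 -0.2932  0.2001] rot [3.141 0.    1.502] F [ 0.4 -0.2  0.7] gap 0.0432 0.0
units [7.16 4.54 1.  ] turn -1.85
```

send_rows:
  series: "45 1.1 0.7 0 -0.4; 45 2.2 1.4 0 -0.8; 45 3.3 2.1 0 -1.2; 45 4.4 2.8 0 -1.6; 45 5.5 3.5 0 -1.85"

```text
clock: 2.25
ee_pos: [0.5728, -0.1363, 0.2]
ee_rot: [3.141, 0.0, 1.693]
contact_force: [0.4, -0.9, 0.5]
finger_gap: 0.0428
finger_force: 0.0
```

```bash
python3 -c "
from h import *
togo(0,.17)"
```

```text
t 2.25 pos [ 0.5728 -0.1363  0.2   ] rot [3.141 0.    1.693] F [ 0.4 -0.9  0.5] gap 0.0428 0.0
units [1.45 1.3  1.  ] turn -0.04
```

send_rows:
  series: "45 0.7 0.65 0.3 0; 45 1.45 1.3 0.7 0; 45 1.45 1.3 1.0 0; 45 1.45 1.3 1.0 0; 45 1.45 1.3 1.0 0"

```text
clock: 2.67
ee_pos: [0.6046, -0.0904, 0.1689]
ee_rot: [-3.14, -0.0, 1.691]
contact_force: [0.1, -0.1, -0.5]
finger_gap: 0.0428
finger_force: 0.0
```

Run:
```python
from h import *
togo(0,.108)
s=eyes.camera("scene")[:,:,::-1];t=eyes.camera("top")[:,:,::-1]
a=cv2.resize(s[220:340,275:375],(500,600),interpolation=cv2.INTER_CUBIC)
b=cv2.resize(t[160:260,320:370],(300,600),interpolation=cv2.INTER_CUBIC)
cv2.imwrite("pics/c1.png",np.hstack([a,b]))
```

```text
t 2.6667 pos [ 0.6046 -0.0904  0.1689] rot [-3.14  -0.     1.691] F [ 0.1 -0.1 -0.5] gap 0.0428 0.0
units [0.06 0.07 2.03] turn -0.05
```

View pics/c1.png

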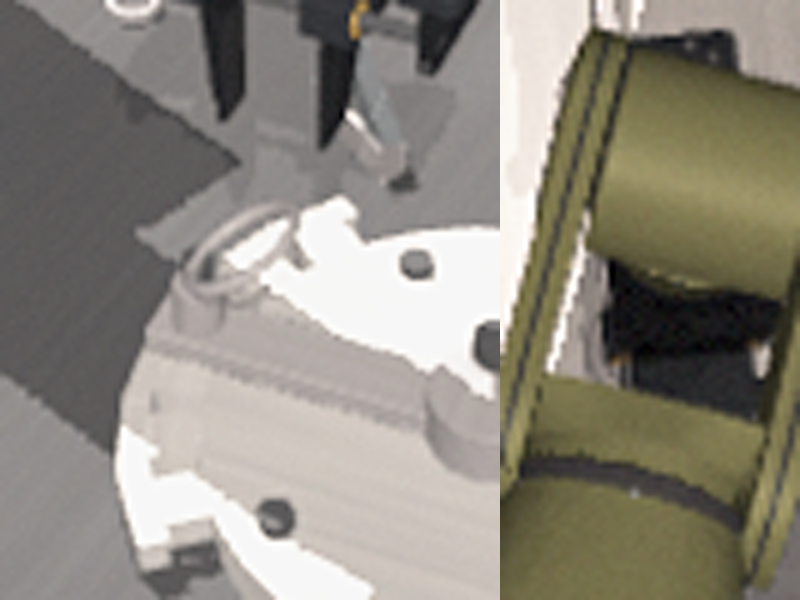

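The scene crop shows the two fingertips at (228,118) and (325,145), above the ring at (240,245). They straddle the top of the ring as planned, so I'll lower in two stages.

send_rows:
  series: "45 0.06 0.07 0.4 0; 45 0.06 0.07 0.8 0; 45 0.06 0.07 1.1 0; 45 0.06 0.07 1.3 0; 45 0.06 0.07 1.3 0"

```text
clock: 3.18
ee_pos: [0.6055, -0.0881, 0.1278]
ee_rot: [-3.137, -0.002, 1.69]
contact_force: [-0.1, 0.4, -0.1]
finger_gap: 0.0428
finger_force: 0.0
```

Run:
```python
from h import *
togo(0,.108)
s=eyes.camera("scene")[:,:,::-1]
cv2.imwrite("pics/c2.png",cv2.resize(s[230:310,285:375],(675,600),interpolation=cv2.INTER_CUBIC))
# expected tip px in the crop
st=env.state();p=st["ee_pos"];u=np.array([np.cos(YAW),np.sin(YAW),0])
for n,X in dict(nearface=p-u*.021-[0,0,.014],farface=p+u*.021-[0,0,.014],wire=np.r_[PIV,0]-u*.102+[0,0,.1176],ringc=np.r_[PIV,0]-u*.126+[0,0,.101]).items(): print(n,((proj("scene",X)-[285,230])*7.5).round())
```

```text
t 3.1833 pos [ 0.6055 -0.0881  0.1278] rot [-3.137e+00 -2.000e-03  1.690e+00] F [-0.1  0.4 -0.1] gap 0.0428 0.0
units [-0.01  0.03  0.66] turn -0.06
nearface [285. 264.]
farface [411. 301.]
wire [348. 277.]
ringc [277. 294.]
```

View pics/c2.png

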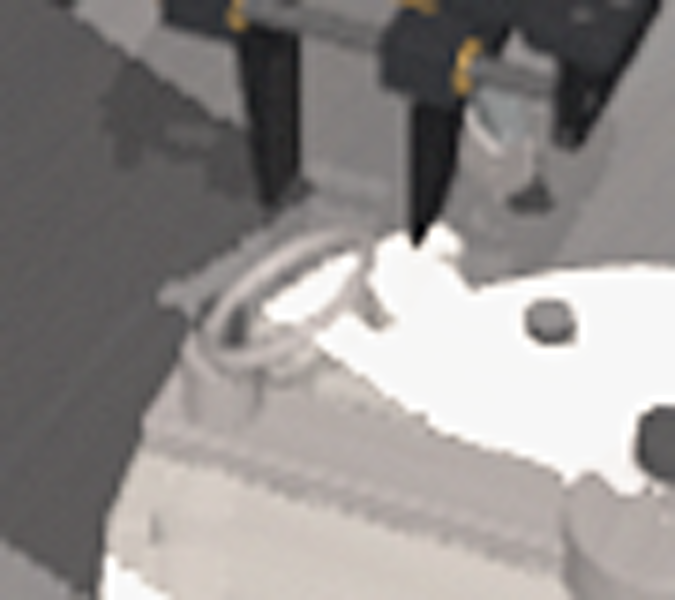

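Run:
```python
from h import *
p0=np.array([.2197,-.6118,.1938]); ps=.345; y=np.array([np.sin(ps),-np.cos(ps),0])
for s in(1,-1): print("start tip",proj("scene",p0+s*y*.0475-[0,0,.014]).round(1),proj("top",p0+s*y*.0475-[0,0,.014]).round(1))
p=np.array([.6046,-.0904,.1689]);u=np.array([np.cos(YAW),np.sin(YAW),0])
for s in(-1,1): print("c1 tip",proj("scene",p+s*u*.0214-[0,0,.014]).round(1))
a=cv2.imread("pics/scene0.png")[230:330,0:60]; b=cv2.imread("pics/c2.png")[150:320,200:480]
cv2.imwrite("pics/c3.png",np.hstack([cv2.resize(a,(360,600)),cv2.resize(b,(440,600)[:1]+(600,))]))
print(env.state()["joints"].round(3))
```

```text
start tip [ -4.7 359.8] [549.1 341.2]
start tip [ 27.6 319.8] [517.1 352.5]
c1 tip [321.4 252.7]
c1 tip [338.9 257.7]
[-0.232  0.093  1.795 -0.     1.256 -0.351]
```

View pics/c3.png

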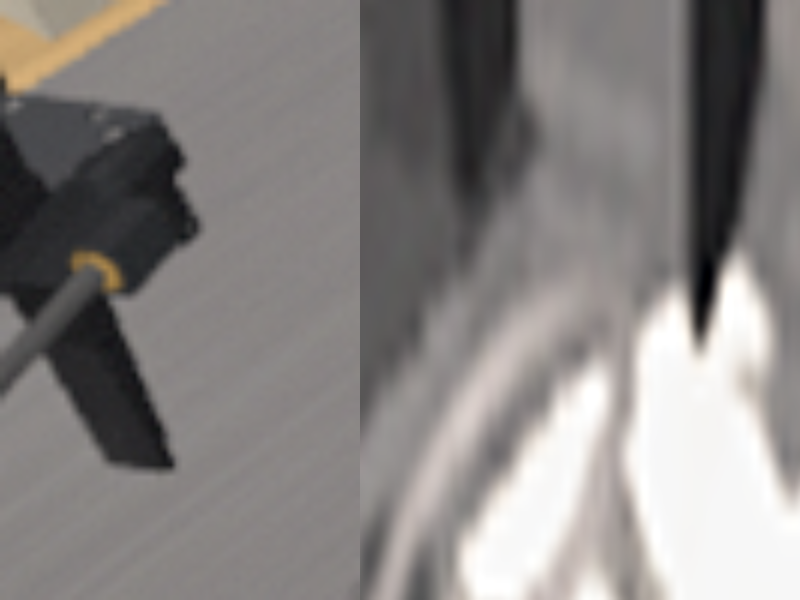

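The visible fingertips sit about 2 cm higher than the stated overhang implies, both at the start and now. Going down to TCP z≈0.096 suits either case, because the guide and the bar stay well clear.

send_rows:
  series: "45 0 0.03 0.3 -0.05; 45 0 0.03 0.6 -0.05; 45 0 0.03 0.9 -0.05; 45 0 0.03 1.1 -0.05; 45 0 0.03 1.1 -0.05"

```text
clock: 3.65
ee_pos: [0.6067, -0.0877, 0.0952]
ee_rot: [-3.138, -0.001, 1.696]
contact_force: [-0.2, 0.4, -0.7]
finger_gap: 0.0429
finger_force: 0.0
```

Run:
```python
from h import *
togo(0,.096)
s=eyes.camera("scene")[:,:,::-1]
cv2.imwrite("pics/c4.png",cv2.resize(s[230:310,285:375],(675,600),interpolation=cv2.INTER_CUBIC))
```

```text
t 3.65 pos [ 0.6067 -0.0877  0.0952] rot [-3.138e+00 -1.000e-03  1.696e+00] F [-0.2  0.4 -0.7] gap 0.0429 0.0
units [-0.02 -0.02 -0.03] turn -0.01
```

View pics/c4.png

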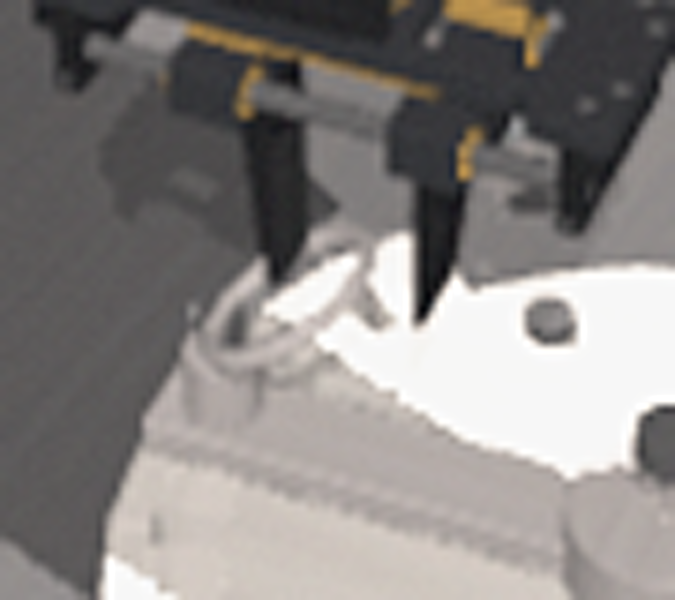

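The near fingertip at (280,280) is inside the ring and the far one at (420,320) is behind the top of the ring. Going 6 mm deeper and closing softly.

send_rows:
  series: "45 0 0 0.1 0; 40 0 0 0.2 0; 25 0 0 0.2 0; 20 0 0 0.2 0; 15 0 0 0.2 0"
  force: 10

```text
clock: 4.12
ee_pos: [0.6084, -0.0881, 0.092]
ee_rot: [3.141, 0.0, 1.696]
contact_force: [-0.1, 0.4, 0.1]
finger_gap: 0.0232
finger_force: 0.0
```

send_rows:
  series: "10 0 0 0 0; 5 0 0 0 0; 0 0 0 0 0; 0 0 0 0 0; 0 0 0 0 0"
  force: 10

```text
clock: 4.53
ee_pos: [0.6064, -0.0885, 0.0918]
ee_rot: [-3.137, -0.0, 1.696]
contact_force: [-5.7, 0.0, 4.1]
finger_gap: 0.0076
finger_force: 9.2
```

Gripped with a 7.6 mm gap, which is the wire, at 9 N. Lifting slowly.

send_rows:
  series: "0 0 -0.04 -0.1 0; 0 0 -0.06 -0.2 0; 0 0 -0.06 -0.35 0; 0 0 -0.06 -0.5 0; 0 0 -0.06 -0.65 0"
  force: 11

```text
clock: 4.95
ee_pos: [0.606, -0.0884, 0.1109]
ee_rot: [-3.141, -0.0, 1.696]
contact_force: [1.7, -2.9, -7.8]
finger_gap: 0.0076
finger_force: 10.3
```

Run:
```python
from h import *
togo(0,.11)
s=eyes.camera("scene")[:,:,::-1]
cv2.imwrite("pics/c5.png",cv2.resize(s[230:310,285:375],(675,600),interpolation=cv2.INTER_CUBIC))
```

```text
t 4.95 pos [ 0.606  -0.0884  0.1109] rot [-3.141 -0.     1.696] F [ 1.7 -2.9 -7.8] gap 0.0076 10.28033472248353
units [0.   0.01 0.03] turn -0.01
```

View pics/c5.png

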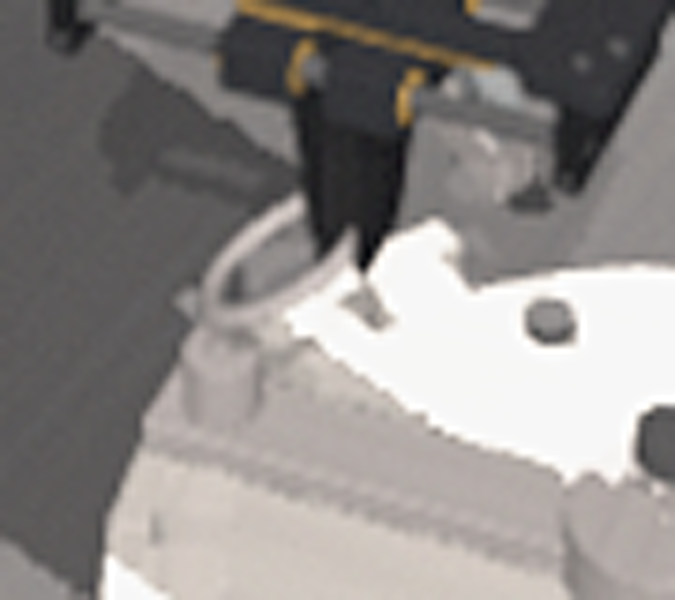

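The ring is up about 18 mm: its bottom moved from row 365 to 325, and the spring pull is 7.8 N. Step 1 is met. Now I'll swing along the arc toward the pipe (-y), first half.

send_rows:
  series: "0 -0.09 0 -0.05 -0.25; 0 -0.18 0 -0.1 -0.5; 0 -0.27 0.01 -0.1 -0.75; 0 -0.36 0.02 -0.1 -1.0; 0 -0.44 0.03 -0.1 -1.25"

```text
clock: 5.42
ee_pos: [0.6083, -0.1, 0.1135]
ee_rot: [-3.141, -0.003, 1.828]
contact_force: [1.0, 2.2, -8.1]
finger_gap: 0.0079
finger_force: 10.8
```

```bash
python3 -c "
from h import *
togo(-.262,.115)"
```

```text
t 5.4167 pos [ 0.6083 -0.1     0.1135] rot [-3.141e+00 -3.000e-03  1.828e+00] F [ 1.   2.2 -8.1] gap 0.0079 10.794792054221034
units [-0.49  0.04 -0.05] turn -1.25
```

send_rows:
  series: "0 -0.09 0 0 -0.25; 0 -0.18 0 0 -0.5; 0 -0.27 0.01 0 -0.75; 0 -0.36 0.02 0 -1.0; 0 -0.45 0.03 0 -1.25"

```text
clock: 5.83
ee_pos: [0.6125, -0.1127, 0.1134]
ee_rot: [-3.141, -0.004, 1.959]
contact_force: [0.3, 3.3, -8.0]
finger_gap: 0.008
finger_force: 10.8
```

send_rows:
  series: "0 0 0 0.1 0; 0 0 0 0.2 0; 0 0 0 0.2 0; 0 0 0 0.2 0; 0 0 0 0.2 0"

```text
clock: 6.25
ee_pos: [0.6129, -0.1136, 0.108]
ee_rot: [-3.141, -0.001, 1.957]
contact_force: [0.9, 1.4, -8.0]
finger_gap: 0.0078
finger_force: 10.6
```

```bash
python3 -c "
from h import *
togo(-.262,.115)"
```

```text
t 6.25 pos [ 0.6129 -0.1136  0.108 ] rot [-3.141e+00 -1.000e-03  1.957e+00] F [ 0.9  1.4 -8. ] gap 0.0078 10.622270872991066
units [-0.01 -0.   -0.23] turn -0.01
```

At the nominal hole angle with the pin at about 16 mm. I'll lower it while still gripped and watch whether the pin enters.

send_rows:
  series: "0 0 0 0.05 0; 0 0 0 0.1 0; 0 0 0 0.15 0; 0 0 0 0.2 0; 0 0 0 0.2 0"

```text
clock: 6.67
ee_pos: [0.6132, -0.1141, 0.102]
ee_rot: [-3.142, -0.0, 1.957]
contact_force: [0.7, 2.3, -7.0]
finger_gap: 0.0077
finger_force: 10.5
```

The pin is at about 10 mm and still pulling down, so it is in the hole. I'll lower the rest and then open.

send_rows:
  series: "0 0 0 0.1 0; 0 0 0 0.2 0; 0 0 0 0.3 0; 0 0 0 0.32 0; 0 0 0 0.32 0"

```text
clock: 7.08
ee_pos: [0.6133, -0.1143, 0.0925]
ee_rot: [3.141, 0.0, 1.957]
contact_force: [0.5, 1.1, -4.7]
finger_gap: 0.0072
finger_force: 10.5
```

send_rows:
  series: "15 0 0 0 0; 25 0 0 0 0; 35 0 0 0 0; 45 0 0 0 0; 45 0 0 0 0"

```text
clock: 7.5
ee_pos: [0.6139, -0.1144, 0.0937]
ee_rot: [3.14, 0.001, 1.958]
contact_force: [0.7, 0.4, -1.0]
finger_gap: 0.0357
finger_force: 0.0
```

send_rows:
  series: "45 0 0 0 0; 45 0 0 0 0; 45 0 0 0 0; 45 0 0 0 0; 45 0 0 0 0"

```text
clock: 7.92
ee_pos: [0.6132, -0.1141, 0.0926]
ee_rot: [-3.142, -0.0, 1.958]
contact_force: [-0.6, 0.3, -0.7]
finger_gap: 0.043
finger_force: 0.0
```

Released with no contact force. Retreating straight up.

send_rows:
  series: "45 0 0 -0.5 0; 45 0 0 -1.2 0; 45 0 0 -2.2 0; 45 0 0 -3.2 0; 45 0 0 -4.2 0"

```text
clock: 8.33
ee_pos: [0.6129, -0.1141, 0.2196]
ee_rot: [-3.141, -0.0, 1.958]
contact_force: [-0.2, -1.1, 0.8]
finger_gap: 0.0427
finger_force: 0.0
```

send_rows:
  series: "45 -1.2 0 0 0; 45 -2.4 0 0 0; 45 -3.6 0 0 0; 45 -4.8 0 0 0; 45 -6 0 0 0"

```text
clock: 8.75
ee_pos: [0.6815, -0.2823, 0.2186]
ee_rot: [3.141, 0.0, 1.958]
contact_force: [0.0, -0.2, 0.9]
finger_gap: 0.0429
finger_force: 0.0
```

Run:
```python
from h import *
togo(-.262,.115)
s=eyes.camera("scene")[:,:,::-1];t=eyes.camera("top")[:,:,::-1]
a=cv2.resize(s[250:370,285:385],(400,480),interpolation=cv2.INTER_CUBIC)
b=cv2.resize(t[140:240,300:380],(384,480),interpolation=cv2.INTER_CUBIC)
cv2.imwrite("pics/c6.png",np.hstack([a,b]))
u=np.array([np.cos(.3874),np.sin(.3874),0])
for z in (.101,.113): X=np.r_[PIV,0]-u*.126+[0,0,z]; print(z,((proj("scene",X)-[285,250])*4).round(),((proj("top",X)-[300,140])*4.8+[400,0]).round())
```

```text
t 8.75 pos [ 0.6815 -0.2823  0.2186] rot [3.141 0.    1.958] F [ 0.  -0.2  0.9] gap 0.0429 0.0
units [6.06 0.   3.45] turn -0.01
0.101 [131. 116.] [668. 360.]
0.113 [131. 101.] [669. 358.]
```

View pics/c6.png

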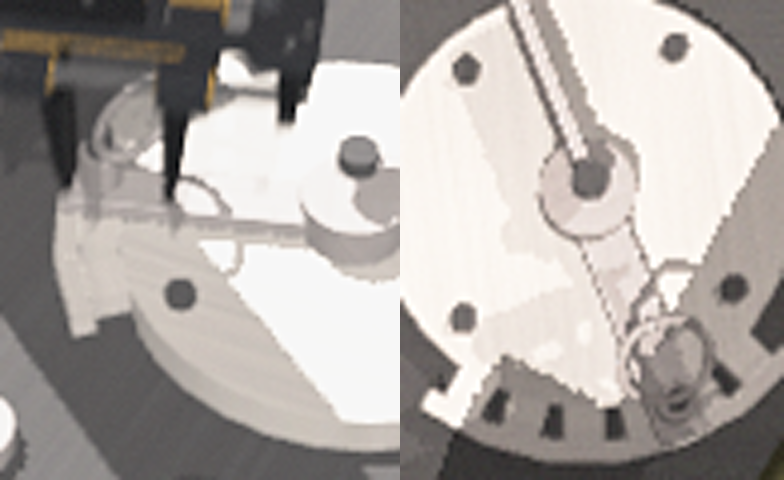

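The arm sits in the fourth hole from the left, one step toward the pipe, with three free holes to its left and one to its right. The ring centre at top (668,358) and scene (~130,117) matches the pin-home prediction. Handing in.

```bash
python3 -c "
from plant import env
print(env.close_job())"
```

```text
the job is handed in; nothing more can be done
None
```

The job is handed in, and the handover call gave no verdict: the ring end sits one hole over towards the flanged pipe (robot's right, about -0.262 rad), the pin looks fully home, and the robot is clear of everything; since the moves give no tool tilt, I lifted with one finger through the ring and a pinch of about 11 N instead of a pure hook.

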